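# Lock the tall candy jar's bayonet cap

## Task

The bayonet cap of the taller glass candy jar has been set on but not locked. Twist it clockwise, seen from above, about a quarter turn until it clicks locked against its stop, then let go. Leave the shorter jar's cap unlocked as it is.

Things in the scene. Friction and masses are not known exactly. Their poses are not given: they have to be found in the camera images.
- tall_jar_cap (a joint): Turn of the taller jar's bayonet cap, rad: 0 = unlocked (start), grows clockwise seen from above, 1.4 = locked at the stop (80 degrees). An over-centre spring pushes it back to 0 if let go before about 0.6 and snaps it home past about 1.0; it takes about 0.1 N m. The glass jar, 92 mm wide, 150 mm tall without cap, is fixed to the counter. Locked, the bar's ends lie over two steel neck lugs.
- tall_jar_grip (a point): Grip point of the taller jar's cap: on the turning axis, in an upright wooden grip bar 66 mm long, 14 mm thick, 34 mm high. It is 188 mm above the counter, 20 mm above the flat steel cap top (90 mm diameter) and 14 mm below the bar's upper edge. Turns with the cap: x along the bar's length, y across its thickness, z up.
- short_jar_cap (a joint): Turn of the shorter jar's cap in rad, same mechanism and meaning; it stands unlocked (0) and is to stay so. That jar is 76 mm in diameter and 85 mm tall without its cap, and is fixed to the counter too.
- short_jar_grip (a point): Middle of the shorter jar's grip bar (56 mm long, 14 mm thick, 34 mm high), on its turning axis, 123 mm above the counter; axes as for the taller jar.

How it is judged:
By the outcome, as a careful person would: the job done as asked, in the order asked, and still so for the second after the job is handed in, with the robot touching nothing.
It also fails if it takes over 29 s, if anything falls off the work surface, if the arm or the gripper's body presses on something with over 40 N, if the wrist force passes 120 N, or if a joint passes its speed limit or range.

## Robot

A 6-joint arm with a two-finger parallel gripper is mounted at the origin on the work surface. World frame = base frame: x ahead of the robot, y to its left, z up, the work surface at z = 0. Lengths are in mm, angles in rad, forces in N, time in s.
With the tool pointing down it reaches from about 375 to 925 mm from the base axis. Payload 5.7 kg.
Tool frame: the origin (TCP) lies at the very end of the fingers, on their centre line; the grasp point (between the pads) lies 19 mm behind it (tcp_to_grasp is the distance from the TCP to the grasp point, in mm); z points along the fingers, y is the line along which they close (so a half turn about z gives the same grasp; the last joint's range is limited). The gripper opens to 88 mm and grips with 3 to 60 N. Pads are 20 mm wide; open, the fingers measure 115 mm over their backs; the gripper's body (75 mm by 178 mm) begins 61 mm behind the grasp point.
Start: joints at [1.056, 0.359, 1.51, -0, 1.272, -0.115], TCP at [233.53, 552.654, 222.623] pointing down, gripper open.
Joint ranges: [-2.97, 2.97], [-1.01, 2.36], [0.21, 2.38], [-0.96, 4.11], [0.2, 2.71], [-2.98, 2.98]. Speed limits (rad/s): [2.39, 2.39, 3.14, 3.14, 3.14, 3.14].

## Interface

Orientations are given as a unit quaternion [x, y, z, w].
In Python, from workcell import * gives the robot as it stands.
- The arm moves only by the tool play_rows, never from a script. Its argument "motion" is a list of rows, each a list of 5 numbers: the finger opening in m, from 0 to 0.0878, then the shift along the tool's x, y, z in m, then the turn about the tool's z in degrees. A call has 1 to 8 rows; each row shifts and turns the commanded pose from where the row before left it, along the tool's axes as they then stand; what a row does not reach is not made up. A row lasts 1/12 s, in which the tool goes at most 41.7 mm and 7.16 degrees, less where a joint would pass 70% of its speed; a pose out of reach is approached as far as the arm can. A call with a gripper value outside its range is refused whole. The fingers move at their own pace and stop on an object; the grip force is fixed at half the most. Time passes only in rows, so rows that do not move let the fingers close. It gives the time, the measured TCP pose, the force, the opening and the grip force at its end, in the units of the state.
- sense(): the state, without advancing time (a new reading comes with each control period).
- grab_frame(name): name is "scene" or "top" or "wrist"; returns a dict with "frame" (480x640x3 uint8, red, green, blue), "vertical_fov" (degrees; the focal length in pixels is half the picture's height over the tangent of half this angle, whatever the lens; pixels are square), "cx", "cy" (the principal point, pixels), "R" (3x3) and "t" (3): a world point X has camera coordinates R X + t; the wrist camera has in their place "T_tool_cam" (4x4, takes a point from camera to tool coordinates, whose origin is the TCP and whose axes are the flange's). Camera axes: x right, y down, z forward; pixel columns grow to the right and rows downward; lengths in mm; the calibration is good to about 2 mm. A picture is of the moment at which its call begins: read the wrist's pose just before it. There is no depth.
- finish_job(): hands the job in; it is judged then, once.
The state is a dict: "time_s": time; "qpos": joint angles; "qvel": joint speeds; "effort": joint torques, N m; "eef_pos": TCP position; "tcp_rot": TCP orientation; "wrist_force": force on the tool from outside, world axes, zero at the start; "ft_torque": the same for the moment, N m; "grip_width": opening from 0.0 (shut) to 1.0 (fully open); "gripper_force": force on a finger pad.
Only numpy, scipy, OpenCV 4.12 (cv2) and the standard library are available. Lean on these libraries where they do the work, as an engineer would, in place of code of your own. Each camera call takes 0.05 s, during which the arm holds its last target. There are 200 camera calls.

## Working session

There is one attempt and no reset: what is moved stays moved. The work goes in short steps, Python scripts to look and compute and a tool call to move; the robot and the scene stay as the last step left them, time stands still between calls to the robot, and variables do not carry over. Pictures are saved under pics/ and viewed, at most 10 in all, crops included, and the job is handed in when it is done.

Besides the shell and the picture viewer there is one more tool, called after "Emit:" in YAML: its name, and indented under it one key for each argument. play_rows: Moves the arm, as the interface text tells. Its arguments: {"type":"object","properties":{"motion":{"type":"array","items":{"type":"array","items":{"type":"number"}}}},"required":["motion"]}

```bash
mkdir -p pics; cat > h.py <<'E'
from workcell import *
import numpy as np, cv2
def snap(n,f):
    s=sense(); d=grab_frame(n); cv2.imwrite('pics/'+f,cv2.cvtColor(np.array(d["frame"]),cv2.COLOR_RGB2BGR)); 
    return s,d
def ray(d,u,v,z):
    f=240/np.tan(np.radians(d["vertical_fov"])/2); R=np.array(d["R"]);t=np.array(d["t"])
    c=-R.T@t; r=R.T@np.array([(u-d["cx"])/f,(v-d["cy"])/f,1]); return c+r*(z-c[2])/r[2]
E
python3 - <<'E'
from h import *
import pickle
o={}
for n in("scene","top"):
    s,d=snap(n,n+'.png'); o[n]=d; print(n,d["vertical_fov"],d["cx"],d["cy"],-np.array(d["R"]).T@d["t"])
pickle.dump(o,open('o.pkl','wb')); print(s)
a=cv2.imread('pics/scene.png');b=cv2.imread('pics/top.png')
E
```

```text
scene 55.250575726329295 318.8956632622674 240.04946044158996 [ 814.85623569 -358.95074795  643.48928187]
top 44.39834215861974 321.56846624496023 236.9379619062931 [ 467.59685064    1.53835256 1125.97886859]
{'time_s': 0.05, 'qpos': array([ 1.05588803e+00,  3.59493321e-01,  1.51141935e+00,  7.96943150e-06,
        1.27248748e+00, -1.15098201e-01]), 'qvel': array([ 0.0009216 ,  0.00061404, -0.00150913,  0.00048112, -0.00074641,
       -0.00088491]), 'effort': array([ 9.63274288e-04, -5.16805315e+01, -2.71684796e+01,  6.78156316e-02,
        2.75953888e-02, -2.63149570e-05]), 'eef_pos': array([233.21176243, 552.08276266, 221.82152467]), 'tcp_rot': array([ 1.98577340e-01,  9.80084804e-01, -8.58097092e-04, -2.83618265e-04]), 'wrist_force': array([0.41679085, 0.45521471, 1.2176152 ]), 'ft_torque': array([ 0.00406318,  0.0298431 , -0.00258949]), 'gripper_force': 0.0, 'grip_width': 1.0002805912792851}
```

View pics/top.png

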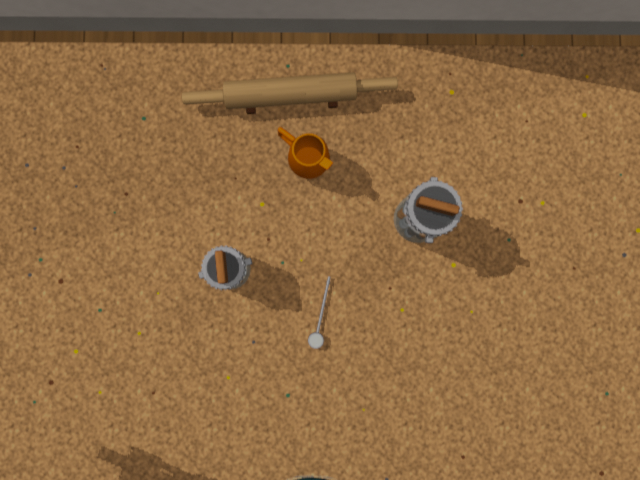

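View pics/scene.png

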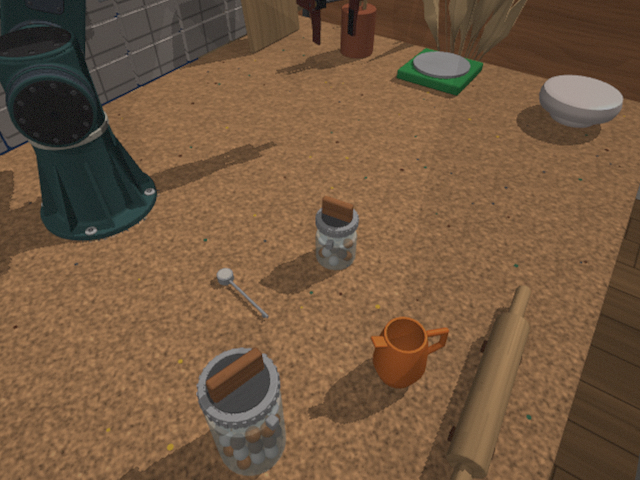

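The top view shows the tall jar's cap near (436,207), with its bar from (420,201) to (458,211). The short jar is at (222,268). In the scene view the tall bar is near (236,375), and the pitcher stands behind it at (405,350).

```bash
cat > m.py <<'E'
from h import *
import pickle
from scipy.spatial.transform import Rotation as Ro
def bar(d,box,z):
    x0,y0,x1,y1=box; im=np.array(d["frame"]); h=cv2.cvtColor(im,cv2.COLOR_RGB2HSV)
    m=np.zeros(im.shape[:2],np.uint8); m[y0:y1,x0:x1]=((h[...,0]<16)&(h[...,1]>120)&(h[...,2]>60))[y0:y1,x0:x1]
    c=max(cv2.findContours(m,0,1)[0],key=cv2.contourArea)
    p=np.array([ray(d,u+.0,v,z)[:2] for u,v in c[:,0]],np.float32)
    return cv2.contourArea(c),cv2.minAreaRect(c),cv2.minAreaRect(p),cv2.boxPoints(cv2.minAreaRect(p))
if __name__=="__main__":
    o=pickle.load(open('o.pkl','rb'))
    for n,b,z in(("top",(412,190,465,222),202),("top",(208,245,234,288),137),("scene",(200,340,270,410),202)):
        a,pc,r,bp=bar(o[n],b,z); print(n,a,pc,r); print(bp.round(0).tolist())
    s=sense(); R=Ro.from_quat(s["tcp_rot"]).as_matrix(); print(R.round(3))
E
python3 m.py
```

```text
top 334.0 ((437.42352294921875, 204.59410095214844), (42.95223617553711, 10.087267875671387), 12.528807640075684) ((598.5811767578125, -200.48562622070312), (68.3110122680664, 16.243755340576172), 77.50318908691406)
[[583.0, -232.0], [599.0, -236.0], [614.0, -169.0], [598.0, -165.0]]
top 247.0 ((220.25743103027344, 266.5742492675781), (31.841190338134766, 8.95533561706543), 84.2894058227539) ((502.22381591796875, 152.32203674316406), (53.54469299316406, 14.928003311157227), 6.545821189880371)
[[475.0, 157.0], [476.0, 142.0], [530.0, 148.0], [528.0, 163.0]]
scene 2140.5 ((234.5, 370.5), (61.0, 69.0), 90.0) ((599.0252685546875, -206.7530517578125), (78.61598205566406, 71.32476806640625), 34.59049987792969)
[[546.0, -200.0], [587.0, -258.0], [652.0, -214.0], [611.0, -155.0]]
[[-0.921  0.389 -0.001]
 [ 0.389  0.921 -0.001]
 [ 0.    -0.002 -1.   ]]
```

The top-view bar measures 68 x 16 mm (given: 66 x 14), centred at (599, -200) and pointing at 77.5°. That is consistent with the given sizes. A clockwise turn of 80° puts it along x, over the lugs. I'll move above it now.

Emit:
play_rows:
  motion:
    - [0.08,-0.026,-0.023,-0.008,0]
    - [0.08,-0.026,-0.023,-0.008,0]
    - [0.08,-0.026,-0.023,-0.008,0]
    - [0.08,-0.026,-0.023,-0.008,0]
    - [0.08,-0.026,-0.023,-0.008,0]
    - [0.08,-0.026,-0.023,-0.008,0]
    - [0.08,-0.026,-0.023,-0.008,0]
    - [0.08,-0.026,-0.023,-0.008,0]

```text
time_s: 0.77
eef_pos: [353.6, 300.5, 286.8]
tcp_rot: [0.198, 0.98, -0.0, -0.0]
wrist_force: [1.8, 0.8, -0.0]
grip_width: 0.908
gripper_force: 0.0
```

Emit:
play_rows:
  motion:
    - [0.06,-0.026,-0.023,0,0]
    - [0.06,-0.026,-0.023,0,0]
    - [0.06,-0.026,-0.023,0,0]
    - [0.06,-0.026,-0.023,0,0]
    - [0.06,-0.026,-0.023,0,0]
    - [0.06,-0.026,-0.023,0,0]
    - [0.06,-0.026,-0.023,0,0]
    - [0.06,-0.026,-0.023,0,0]

```text
time_s: 1.43
eef_pos: [473.6, 50.0, 286.5]
tcp_rot: [0.199, 0.98, -0.0, -0.0]
wrist_force: [0.2, 0.7, 0.2]
grip_width: 0.682
gripper_force: 0.0
```

Emit:
play_rows:
  motion:
    - [0.06,-0.026,-0.023,0,0]
    - [0.06,-0.026,-0.023,0,0]
    - [0.06,-0.026,-0.023,0,0]
    - [0.06,-0.026,-0.023,0,0]
    - [0.06,-0.026,-0.023,0,0]
    - [0.06,-0.026,-0.023,0,0]
    - [0.06,-0.026,-0.023,0,0]
    - [0.06,0,0,0,0]

```text
time_s: 2.1
eef_pos: [580.8, -173.1, 285.9]
tcp_rot: [0.2, 0.98, -0.001, 0.001]
wrist_force: [-0.1, -0.4, -0.4]
grip_width: 0.685
gripper_force: 0.0
```

Emit:
play_rows:
  motion:
    - [0.06,0,0,0,6.6]
    - [0.06,0,0,0,6.6]
    - [0.06,0,0,0,6.6]
    - [0.06,0,0,0,6.6]
    - [0.06,0,0,0,6.6]
    - [0.06,0,0,0,6.6]
    - [0.06,0,0,0,6.6]
    - [0.06,0,0,0,6.6]

```text
time_s: 2.77
eef_pos: [577.9, -166.6, 286.2]
tcp_rot: [0.616, 0.788, -0.0, -0.001]
wrist_force: [0.4, 0.6, -0.4]
grip_width: 0.68
gripper_force: 0.0
```

Emit:
play_rows:
  motion:
    - [0.06,0,0,0,6.6]
    - [0.06,0,0,0,6.6]
    - [0.06,0,0,0,6.6]
    - [0.06,0,0,0,6.6]
    - [0.06,0,0,0,0]
    - [0.06,0,0,0,0]

```text
time_s: 3.27
eef_pos: [578.0, -166.8, 286.4]
tcp_rot: [0.777, 0.63, -0.0, -0.0]
wrist_force: [-0.4, 0.2, 0.2]
grip_width: 0.682
gripper_force: 0.0
```

```bash
python3 - <<'E'
from m import *
s,d=snap("wrist","w1.png"); R=Ro.from_quat(s["tcp_rot"]).as_matrix(); print(s["time_s"],s["eef_pos"],R.round(3),s["qpos"],s["grip_width"],s["wrist_force"])
pickle.dump((s,d),open('w1.pkl','wb')); print(d["T_tool_cam"])
E
```

```text
3.2667 [ 578.03845149 -166.80472457  286.35500803] [[ 0.206  0.979 -0.001]
 [ 0.979 -0.206  0.   ]
 [ 0.    -0.001 -1.   ]] [-3.95709498e-01  3.12751999e-01  1.41904336e+00 -5.83777157e-06
  1.41074652e+00 -1.88178229e-01] 0.6817068746602905 [-0.37126243  0.23508768  0.18487728]
[[ 1.04864246e-03 -9.68128980e-01 -2.50449952e-01  6.83908486e+01]
 [ 9.99999410e-01  9.44631806e-04  5.35501858e-04 -5.58496031e-01]
 [-2.81851877e-04 -2.50450366e-01  9.68129400e-01 -1.62077894e+02]
 [ 0.00000000e+00  0.00000000e+00  0.00000000e+00  1.00000000e+00]]
```

View pics/w1.png

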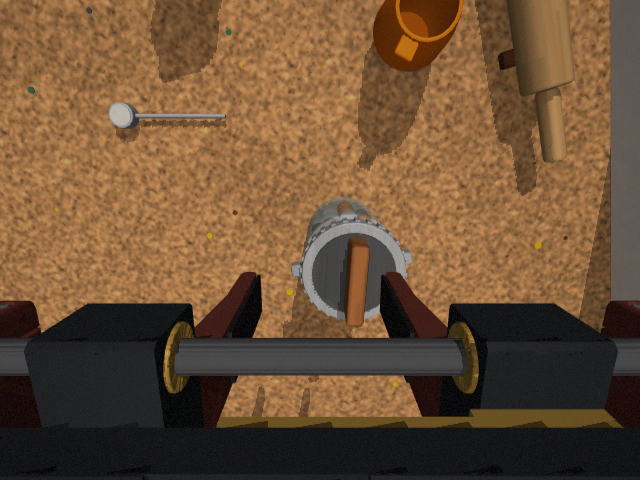

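The wrist view shows the tall bar from about (358,238) to (355,325), between the fingers but off-centre. Next I'll measure it in tool axes.

```bash
cat > w.py <<'E'
from m import *
def wr(s,d):
    T=np.array(d["T_tool_cam"]); Rt=Ro.from_quat(s["tcp_rot"]).as_matrix(); Rc=Rt@T[:3,:3]; c=Rt@T[:3,3]+s["eef_pos"]
    d=dict(d); d["R"]=Rc.T; d["t"]=-Rc.T@c; return d,Rt
E
python3 - <<'E'
from w import *
s,d=pickle.load(open('w1.pkl','rb')); d,Rt=wr(s,d)
a,pc,r,bp=bar(d,(335,225,378,335),202); print(a,pc,r,bp.round(1).tolist())
im=np.array(d["frame"]); 
for p in((297,270),(407,258)): print("lug",ray(d,*p,150))
c=np.array(r[0]); print("tool move",Rt.T@np.array([*c,202]-s["eef_pos"]))
E
```

```text
1984.5 ((356.0, 285.5), (97.0, 42.0), 90.0) ((598.3185424804688, -202.53533935546875), (79.12083435058594, 33.20560836791992), 78.77201080322266) [[574.2999877929688, -238.10000610351562], [606.9000244140625, -244.60000610351562], [622.2999877929688, -167.0], [589.7000122070312, -160.5]]
lug [ 549.4486632  -196.39017306  150.        ]
lug [ 649.14278936 -205.58116517  150.        ]
tool move [-30.79984502  27.28574497  84.32427865]
```

Two views agree: the bar centre is about (599, -201), and the lug midpoint is (599, -201). I'll shift, descend to TCP z of about 178 (10 mm above the cap top), and check.

Emit:
play_rows:
  motion:
    - [0.06,-0.015,0.014,0,0.6]
    - [0.06,-0.0137,0.0135,0,0]
    - [0.06,0,0,0.03,0]
    - [0.06,0,0,0.03,0]
    - [0.06,0,0,0.02,0]
    - [0.06,0,0,0.015,0]
    - [0.06,0,0,0.013,0]
    - [0.06,0,0,0,0]

```text
time_s: 3.98
eef_pos: [597.1, -200.3, 175.5]
tcp_rot: [0.78, 0.626, -0.001, -0.003]
wrist_force: [-0.0, -0.5, -0.7]
grip_width: 0.681
gripper_force: 0.0
```

```bash
python3 - <<'E'
from w import *
s,d=snap("wrist","w2.png"); print(s["time_s"],s["eef_pos"],s["wrist_force"])
E
```

```text
3.9833 [ 597.0639292  -200.31503587  175.47109527] [-0.03709428 -0.46168047 -0.65220935]
```

View pics/w2.png

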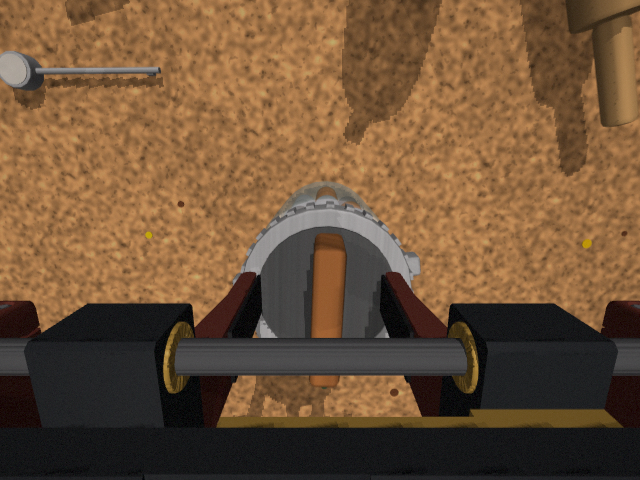

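The bar (x≈327) lies between the fingers (midpoint≈321), about 2 mm off toward +y. I'll correct that and close.

Emit:
play_rows:
  motion:
    - [0.04,0,0.002,-0.001,0]
    - [0.03,0,0,0,0]
    - [0.02,0,0,0,0]
    - [0.0,0,0,0,0]
    - [0.0,0,0,0,0]
    - [0.0,0,0,0,0]
    - [0.0,0,0,0,0]
    - [0.0,0,0,0,0]

```text
time_s: 4.7
eef_pos: [599.7, -201.4, 179.8]
tcp_rot: [0.781, 0.624, -0.001, -0.001]
wrist_force: [-5.6, 0.5, 3.9]
grip_width: 0.159
gripper_force: 29.9
```

```bash
python3 - <<'E'
from w import *
s=sense(); print(s["time_s"],s["eef_pos"],s["wrist_force"],s["ft_torque"],s["grip_width"]*87.8,s["gripper_force"])
E
```

```text
4.7 [ 599.68734553 -201.43086319  179.79520488] [-5.58834895  0.53439141  3.87314731] [ 0.07860813  0.92684133 -0.37668485] 13.995282702750048 29.91853415966034
```

Gripped at 14.0 mm. Positive turn about the downward tool z is clockwise seen from above.

Emit:
play_rows:
  motion:
    - [0,0,0,0,3]
    - [0,0,0,0,5]
    - [0,0,0,0,5]
    - [0,0,0,0,5]
    - [0,0,0,0,5]
    - [0,0,0,0,5]
    - [0,0,0,0,5]
    - [0,0,0,0,5]

```text
time_s: 5.37
eef_pos: [600.9, -202.2, 179.8]
tcp_rot: [0.942, 0.334, -0.0, 0.0]
wrist_force: [-1.7, -2.0, 1.2]
grip_width: 0.158
gripper_force: 29.9
```

Emit:
play_rows:
  motion:
    - [0,0,0,0,5]
    - [0,0,0,0,5]
    - [0,0,0,0,5]
    - [0,0,0,0,5]
    - [0,0,0,0,5]
    - [0,0,0,0,5]
    - [0,0,0,0,5]
    - [0,0,0,0,0]

```text
time_s: 6.03
eef_pos: [601.4, -203.5, 179.8]
tcp_rot: [0.999, 0.035, 0.0, 0.001]
wrist_force: [-0.3, -4.9, 0.1]
grip_width: 0.158
gripper_force: 30.0
```

```bash
cat > st.py <<'E'
from w import *
s=sense(); R=Ro.from_quat(s["tcp_rot"]).as_matrix(); print(s["time_s"],s["eef_pos"].round(1),"yaw",np.degrees(np.arctan2(R[1,1],R[0,1])).round(1),s["wrist_force"].round(1),s["ft_torque"].round(3),s["grip_width"]*87.8,s["gripper_force"],s["qpos"].round(2))
E
python3 st.py
```

```text
6.0333 [ 601.4 -203.5  179.8] yaw -86.0 [-0.3 -4.9  0.1] [-0.592  0.249 -0.061] 13.847516162624352 29.951297342777252 [-0.43  0.45  1.48 -0.    1.21  1.07]
```

Emit:
play_rows:
  motion:
    - [0,0,0,0,3]
    - [0,0,0,0,3]
    - [0,0,0,0,2]
    - [0,0,0,0,2]
    - [0,0,0,0,0]
    - [0,0,0,0,0]

```text
time_s: 6.53
eef_pos: [601.4, -203.9, 179.8]
tcp_rot: [0.999, -0.049, 0.0, 0.002]
wrist_force: [-0.1, -5.2, -1.7]
grip_width: 0.157
gripper_force: 30.1
```

```bash
python3 st.py
```

```text
6.5333 [ 601.4 -203.9  179.8] yaw -95.7 [-0.1 -5.2 -1.7] [-0.808  0.196  0.534] 13.824173861176035 30.148091912269592 [-0.43  0.45  1.48 -0.    1.21  1.24]
```

The z moment rose to 0.53 N·m after about 83° of turn, so the cap is at its stop. I'll ease back slightly, open and rise.

Emit:
play_rows:
  motion:
    - [0,0,0,0,-2]
    - [0.03,0,0,0,0]
    - [0.05,0,0,0,0]
    - [0.06,0,0,0,0]
    - [0.06,0,0,0,0]
    - [0.06,0,0,0,0]

```text
time_s: 7.03
eef_pos: [601.1, -201.5, 179.7]
tcp_rot: [0.999, -0.032, -0.0, -0.0]
wrist_force: [-0.5, -0.1, -0.0]
grip_width: 0.499
gripper_force: 0.0
```

Emit:
play_rows:
  motion:
    - [0.06,0,0,-0.01,0]
    - [0.06,0,0,-0.02,0]
    - [0.06,0,0,-0.02,0]
    - [0.06,0,0,-0.02,0]
    - [0.06,0,0,-0.03,0]
    - [0.06,0,0,-0.03,0]
    - [0.06,0,0,-0.02,0]
    - [0.06,0,0,0,0]

```text
time_s: 7.7
eef_pos: [603.6, -202.7, 336.1]
tcp_rot: [0.999, -0.032, 0.005, 0.002]
wrist_force: [0.4, 0.4, 0.5]
grip_width: 0.683
gripper_force: 0.0
```

```bash
python3 st.py; python3 - <<'E'
from w import *
s,d=snap("wrist","w3.png"); s2,t=snap("top","t3.png")
E
```

```text
7.7 [ 603.6 -202.7  336.1] yaw -93.7 [0.4 0.4 0.5] [0.015 0.112 0.003] 59.9633148680655 0.0 [-0.43  0.33  1.27 -0.    1.53  1.2 ]
```

View pics/w3.png

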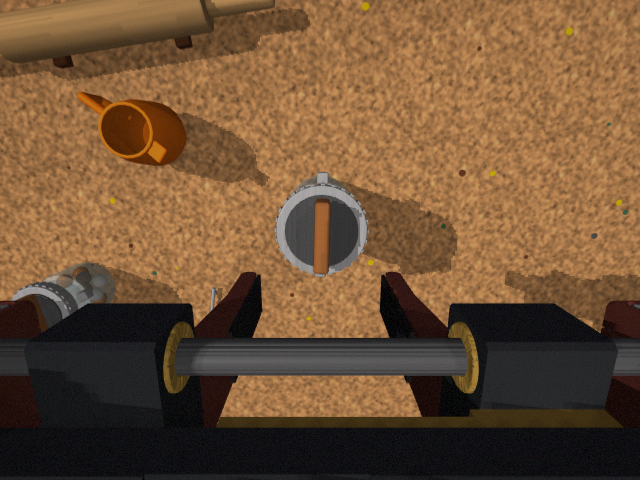

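The bar, from (322,200) to (321,272), now lies in line with both neck lugs at (322,177) and (320,273). It stayed there after release, so the cap is locked. The gripper is clear, about 130 mm above it.

```bash
python3 -c "
from workcell import *
print(finish_job())"
```

```text
the job is handed in; nothing more can be done
None
```

The taller jar's cap is turned clockwise to its stop and stayed locked after I let go, the shorter jar was not touched, and the job was handed in at about 8 s.

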